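# Lock the tilting microscope stage level and set the chamber over its window

## Task

The hinged stage plate of the microscope stand is sprung up at its front. Push it down by the bar knob at its front edge until it lies level, and turn the knob clockwise to its stop, a quarter turn, so that the plate stays locked level when you let go. Then stand the low steel chamber upright on the plate so that it completely covers the round dark window, and let go, leaving the other things on the bench undisturbed.

Things in the scene. Friction and masses are not known exactly. Their poses are not given: they have to be found in the camera images.
- hinge (a point): Centre of the stage's hinge pin, 62 mm above the bench, on the fixed base (black slab 250 x 180 x 12 mm, from 225 mm before the pin to 25 mm behind it). The frame is the base's: x points from knob end to hinge end, y along the pin, z up. Black cheeks 76 mm high stand at the pin's ends (y +-76 to +-88 mm).
- tilt_plate (a joint): Tilt of the aluminium plate (215 mm long from the pin to the knob end, 148 wide, 8 thick, mid-thickness in line with the pin): 0 = level on its stop, positive = knob end raised. A spring holds it up against a stop at 0.28 rad; pressing down at the knob takes about 5 N at the top, 10 N when level. Unlocked it springs up again.
- lock_knob (a joint): Turn of the lock knob: 0 = open (stop), grows clockwise seen from above, 1.5 rad = locked (stop); light friction, stays where left. Within 0.2 rad of 0 its cross-bar passes between the base's jaws as the plate comes level; turned there to its stop it catches 1 mm under them and holds the plate (within about 0.01 rad). Turned too early it lands on the jaws and the plate stays 0.1 rad up.
- knob_grip (a point): Point to grip on the grey bar knob, on its axis: 170 mm from the pin and, plate level, 35 mm above it. Bar 60 mm long, 14 thick, 40 high; this point is 15 mm below its top, 25 mm above the black round flange (64 mm across) on the plate. It turns and tilts with the knob: x along the bar, y across it, z up the axis. Open, the bar points to the hinge, so it tilts in the plane of its flat sides.
- window (a point): Centre of the round dark window (36 mm across, flush) on the top face of the plate, 75 mm from the hinge pin towards the knob; 66 mm above the bench when level. The frame moves with the plate: x towards the hinge, z square to the plate.
- chamber_center (a point): Centre (half-way up) of the closed dark steel specimen chamber, a loose plain round drum 60 mm in diameter and 44 mm tall with a glass top, about 0.2 kg, standing upright on the bench to the left or right of the stage; z is its axis, up.
- lens_case: Black plastic lens case, a round canister 48 mm in diameter, 90 mm tall, taller and slimmer than the chamber, standing on the other side of the stage; leave alone. Origin at the centre of its underside.
- bottle: Amber bottle, 66 mm in diameter, 150 mm tall, standing beyond the stage on the left; leave alone. Origin at the centre of its underside.
- tip_box: Closed grey and white plastic box, 87 x 122 mm, 75 mm tall, beyond the stage on the right; leave alone. Origin at the centre of its underside.
- jaws (a point): Middle of the gap between two steel jaws on the fixed base, below the knob, 40 mm above the bench (the jaws' top). The gap is 18 mm wide and runs from front to hinge; the cross-bar on the knob's stem under the plate (44 x 8 mm, along the bar grip) enters it. Frame as the base's.

How it is judged:
By the outcome, as a careful person would: the job done as asked, in the order asked, and still so for the second after the job is handed in, with the robot touching nothing.
It also fails if it takes over 61 s, if anything falls off the work surface, if the arm or the gripper's body presses on something with over 40 N, if the wrist force passes 120 N, or if a joint passes its speed limit or range.

## Robot

A 6-joint arm with a two-finger parallel gripper is mounted at the origin on the work surface. World frame = base frame: x ahead of the robot, y to its left, z up, the work surface at z = 0. Lengths are in m, angles in rad, forces in N, time in s.
With the tool pointing down it reaches from about 0.35 to 0.975 m from the base axis. Payload 4.9 kg.
Tool frame: the origin (TCP) lies at the very end of the fingers, on their centre line; the grasp point (between the pads) lies 19 mm behind it (ctrl.grip_point_offset is the distance from the TCP to the grasp point, in m); z points along the fingers, y is the line along which they close (so a half turn about z gives the same grasp; the last joint's range is limited). The gripper opens to 85 mm and grips with 20 to 120 N. Pads are 22 mm wide; open, the fingers measure 114 mm over their backs; the gripper's body (76 mm by 85 mm) begins 54 mm behind the grasp point. The pads swing forward as they close: fully open they stand 13 mm farther back than shut.
Start: joints at [-1.458, 0.053, 1.613, -0, 1.476, -0.119], TCP at [0.144, -0.608, 0.231] pointing down, gripper open.
Joint ranges: [-3.01, 3.01], [-1.01, 2.22], [0.06, 2.58], [-1.02, 4.17], [0.09, 2.62], [-3.14, 3.14]. Speed limits (rad/s): [2.57, 2.57, 3.14, 3.14, 3.14, 3.14].

## Interface

Orientations are given as a rotation vector (axis times angle).
In Python, from station import ctrl gives the robot as it stands.
- The arm moves only by the tool send_rows, never from a script. Its argument "rows" is a list of rows, each a list of 3 entries, a list of its own where there are three numbers: the finger opening in cm, from 0 to 8.54, then the shift along the tool's x, y, z in cm, then the turn about the tool's z in degrees. A call has 1 to 10 rows; each row shifts and turns the commanded pose from where the row before left it, along the tool's axes as they then stand; what a row does not reach is not made up. A row lasts 1/8 s, in which the tool goes at most 62.5 mm and 10.7 degrees, less where a joint would pass 70% of its speed; a pose out of reach is approached as far as the arm can. A call with a gripper value outside its range is refused whole. The fingers move at their own pace and stop on an object; "newtons" is the grip in N (left out, the last holds). Time passes only in rows, so rows that do not move let the fingers close. It gives the time, the measured TCP pose, the force, the opening and the grip force at its end, in the units of the state.
- ctrl.get_obs(): the state, without advancing time (a new reading comes with each control period).
- ctrl.get_image(name): name is "scene" or "top"; returns a dict with "frame" (420x560x3 uint8, red, green, blue), "range_z" (420x560 float32, m along the optical axis (not along the pixel's ray), 0 where there is no reading), "fx", "fy", "cx", "cy" (pixels), "cam_to_world" (4x4, takes a point from camera to world coordinates). Camera axes: x right, y down, z forward; pixel columns grow to the right and rows downward; lengths in m; the calibration is good to about 2 mm. A picture is of the moment at which its call begins.
- ctrl.finish_job(): hands the job in; it is judged then, once.
The state is a dict: "t": time; "q": joint angles; "dq": joint speeds; "effort": joint torques, N m; "tool_pos": TCP position; "tool_rot": TCP orientation; "contact_force": force on the tool from outside, world axes, zero at the start; "wrist_torque": the same for the moment, N m; "opening": finger opening in m; "grip_force": force on a finger pad.
Only numpy, scipy, OpenCV 4.12 (cv2) and the standard library are available. Lean on these libraries where they do the work, as an engineer would, in place of code of your own. Each camera call takes 0.05 s, during which the arm holds its last target. There are 200 camera calls.

## Working session

There is one attempt and no reset: what is moved stays moved. The work goes in short steps, Python scripts to look and compute and a tool call to move; the robot and the scene stay as the last step left them, time stands still between calls to the robot, and variables do not carry over. Pictures are saved under pics/ and viewed, at most 10 in all, crops included, and the job is handed in when it is done.

Besides the shell and the picture viewer there is one more tool, called after "Request:" as name(argument=value, ...), one argument or row to a line, values as JSON. send_rows: Moves the arm, as the interface text tells. Its arguments: {"type":"object","properties":{"rows":{"type":"array","items":{"type":"array"}},"newtons":{"type":"number"}},"required":["rows"]}

```bash
ls; mkdir -p pics; python3 - <<'E'
from station import ctrl
import cv2,numpy as np
o=ctrl.get_obs();print({k:np.round(v,3) for k,v in o.items()})
for n in("scene","top"):
    i=ctrl.get_image(n);cv2.imwrite(f"pics/{n}0.png",i["frame"][:,:,::-1]);np.savez(f"pics/{n}0.npz",**i)
    print(n,i["fx"],i["cx"],i["cy"],np.round(i["cam_to_world"],3).tolist())
E
```

```text
pics
{'t': np.float64(0.0), 'q': array([-1.458,  0.053,  1.614, -0.   ,  1.476, -0.119]), 'dq': array([-0.   ,  0.   , -0.   ,  0.   ,  0.002,  0.   ]), 'effort': array([-0.0000e+00, -3.9368e+01, -3.7017e+01, -0.0000e+00,  7.0000e-03,
        0.0000e+00]), 'tool_pos': array([ 0.144, -0.608,  0.23 ]), 'tool_rot': array([-3.119, -0.363,  0.   ]), 'contact_force': array([ 0.652, -0.263, -0.98 ]), 'wrist_torque': array([-0.008,  0.016, -0.011]), 'grip_force': np.float64(0.0), 'opening': np.float64(0.086)}
scene 448.5229808609588 278.8491368390025 209.50738218089842 [[0.637, 0.516, -0.573, 1.177], [0.771, -0.438, 0.463, -0.479], [-0.012, -0.736, -0.676, 0.789], [0.0, 0.0, 0.0, 1.0]]
top 393.1885964932872 283.8818579032524 207.08227950453534 [[0.002, -0.995, 0.096, 0.494], [-1.0, -0.002, -0.003, -0.002], [0.003, -0.096, -0.995, 0.951], [0.0, 0.0, 0.0, 1.0]]
```

View pics/scene0.png

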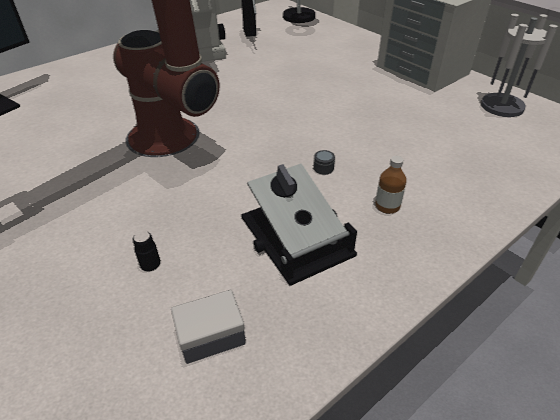

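View pics/top0.png

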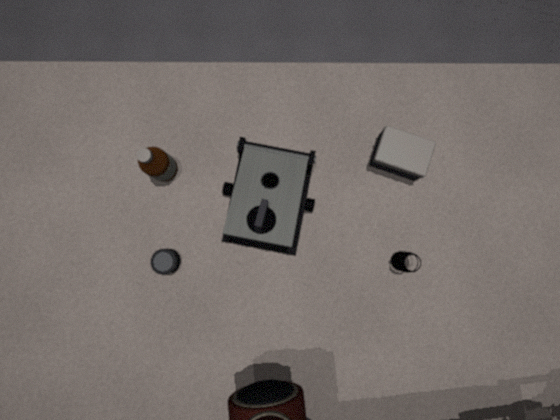

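Scene view: the chamber is at (324,161), left of the stage, and the lens case at (147,250). Top view: window at (270,181), knob at (262,215), plate corners about (245,143), (313,152), (295,250) and (223,240), chamber at (165,261).

```bash
cat > h.py <<'E'
import numpy as np,cv2
def cloud(i):
    z=i["range_z"];v,u=np.mgrid[:z.shape[0],:z.shape[1]]
    P=np.stack([(u-i["cx"])/i["fx"]*z,(v-i["cy"])/i["fy"]*z,z],-1)
    P=P@i["cam_to_world"][:3,:3].T+i["cam_to_world"][:3,3]
    P[z==0]=np.nan
    return P
E
python3 - <<'E'
import numpy as np,cv2
from h import cloud
for n in("top","scene"):
    i=dict(np.load(f"pics/{n}0.npz"));P=cloud(i);F=i["frame"].astype(int)
    for lab,(u,v) in dict(top=dict(ch=(165,261),bench=(200,300),win=(270,181),knobtop=(264,202),case=(410,262)),scene=dict(ch=(324,156),bench=(200,200),win=(303,217),knob=(283,170)))[n].items():
        print(n,lab,np.round(P[v,u],4),F[v,u])
    # chamber top
    c=P[261,165] if n=="top" else P[156,324]
    m=(np.hypot(P[...,0]-c[0],P[...,1]-c[1])<.06)&(P[...,2]>.038)&(P[...,2]<.055)
    q=P[m][:,:2].astype(np.float32);print("chamber",len(q),cv2.minEnclosingCircle(q),(q.min(0)+q.max(0))/2,np.median(P[m][:,2]))
    # plate
    m=(F.min(-1)>110 if n=="scene" else F.min(-1)>90)&(P[...,2]>.06)&(P[...,2]<.15)
    c=P[181,270] if n=="top" else P[217,303]
    m&=np.hypot(P[...,0]-c[0],P[...,1]-c[1])<.17
    q=P[m];A=np.c_[q[:,:2],np.ones(len(q))]
    for _ in range(3):
        w=np.linalg.lstsq(A,q[:,2],rcond=None)[0];k=abs(A@w-q[:,2])<.006;A=A[k];q=q[k]
    g=w[:2];print("plate",len(q),"tilt",np.arctan(np.hypot(*g)),"dir up",np.degrees(np.arctan2(g[1],g[0])))
    r=cv2.minAreaRect(q[:,:2].astype(np.float32));print(r)
    # window: dark within near plane
    pl=abs(P[...,:2]@g+w[2]-P[...,2])<.008
    m=pl&(F.max(-1)<60)&(np.hypot(P[...,0]-c[0],P[...,1]-c[1])<.024);print("window",m.sum(),P[m].mean(0))
    # knob: above plane
    d=(P[...,2]-P[...,:2]@g-w[2])/np.sqrt(1+g@g)
    m=(d>.034)&(d<.06)&(np.hypot(P[...,0]-c[0],P[...,1]-c[1])<.15);q=P[m]
    print("knobtop",m.sum(),q.mean(0),d[m].mean(),cv2.minAreaRect(q[:,:2].astype(np.float32)))
    np.save(f"pics/w{n}.npy",w)
E
```

```text
top ch [0.457  0.2669 0.0442] [90 90 90]
top bench [ 0.3633  0.1944 -0.0015] [123 114 108]
top win [0.6355 0.0266 0.0865] [11 17  8]
top knobtop [0.5816 0.0366 0.1494] [60 57 60]
top case [ 0.454  -0.3071  0.0013] [129 121 116]
chamber 551 ((0.45599761605262756, 0.27255454659461975), 0.030326547101140022) [0.4558113  0.27260494] 0.04452228656210233
plate 4925 tilt 0.27904904709794176 dir up 168.96005511169102
((0.6077572107315063, 0.03713851422071457), (0.1834595650434494, 0.21221588551998138), 77.39915466308594)
window 225 [0.63758266 0.02743899 0.08733722]
knobtop 218 [0.55723076 0.04310883 0.15707013] 0.04537085366386034 ((0.5576475858688354, 0.04330945387482643), (0.014227497391402721, 0.06073709949851036), 76.50701904296875)
scene ch [0.4572 0.2695 0.0448] [109 117 120]
scene bench [ 0.3442 -0.0757  0.0009] [177 168 163]
scene win [0.6372 0.0276 0.087 ] [19 16 21]
scene knob [0.5468 0.0447 0.1598] [89 88 92]
chamber 228 ((0.45478734374046326, 0.27086010575294495), 0.031196363270282745) [0.45473552 0.27063456] 0.04375891098932977
plate 4191 tilt 0.2789504454437142 dir up 169.43028665444325
((0.6066659688949585, 0.030233241617679596), (0.17750616371631622, 0.21404144167900085), 79.35144805908203)
window 190 [0.63720154 0.02763351 0.08682782]
knobtop 191 [0.56019427 0.03987141 0.1544812 ] 0.044398625297217206 ((0.5589329600334167, 0.0417185015976429), (0.01636745035648346, 0.061354927718639374), 76.95234680175781)
```

Request:
send_rows(
  rows=[
    [8.5, [3.4, -3.4, -0.2], 0],
    [8.5, [3.4, -3.4, -0.2], 0],
    [8.5, [3.4, -3.4, -0.2], 0],
    [8.5, [3.4, -3.4, -0.2], 0],
    [8.5, [3.4, -3.4, -0.2], 0],
    [8.5, [3.4, -3.4, -0.2], 0],
    [8.5, [3.4, -3.4, -0.2], 0],
    [8.5, [3.4, -3.4, -0.2], 0],
    [8.5, [3.4, -3.4, -0.2], 0],
    [8.5, [3.4, -3.4, -0.2], 0],
  ],
)

```text
t: 1.35
tool_pos: [0.3968, -0.1977, 0.251]
tool_rot: [-3.12, -0.363, 0.0]
contact_force: [0.8, 0.4, 0.6]
opening: 0.0847
grip_force: 0.0
```

Request:
send_rows(
  rows=[
    [8.5, [3.4, -3.4, 0], 0],
    [8.5, [3.4, -3.4, 0], 0],
    [8.5, [3.4, -3.4, 0], 0],
    [8.5, [3.4, -3.4, 0], 0],
    [8.5, [3.4, -3.2, 0], 0],
    [8.5, [3.4, -3.0, 0], 0],
    [6, [0, 0, 0], -10],
    [6, [0, 0, 0], -10],
    [6, [0, 0, 0], -10],
    [6, [0, 0, 0], -10],
  ],
)

```text
t: 2.6
tool_pos: [0.5491, 0.0404, 0.2506]
tool_rot: [-2.803, -1.417, 0.002]
contact_force: [0.2, -0.1, 0.6]
opening: 0.0604
grip_force: 0.0
```

Request:
send_rows(
  rows=[
    [6, [0, 0, 0], -10],
    [6, [0, 0, 0], -10],
    [6, [0, 0, 0], -10],
    [6, [0, 0, 0], -10],
    [6, [0, 0, 0], -10],
    [6, [0, 0, 0], -10],
    [6, [0, 0, 0], -10],
    [6, [0, 0, 0], -10],
    [6, [0, 0, 0], -10],
    [6, [0, 0, 0], -10],
  ],
)

```text
t: 3.85
tool_pos: [0.5491, 0.0404, 0.2506]
tool_rot: [-0.717, -3.058, 0.0]
contact_force: [0.1, -0.2, 0.2]
opening: 0.0599
grip_force: 0.0
```

```bash
cat >> h.py <<'E'
from scipy.spatial.transform import Rotation as R
def go(target,head=None):
    "print shift in tool cm and turn in deg to reach a target TCP / tool-x heading"
    from station import ctrl
    o=ctrl.get_obs();M=R.from_rotvec(o["tool_rot"]).as_matrix()
    h=np.degrees(np.arctan2(M[1,0],M[0,0]))
    print("t",round(float(o["t"]),2),"pos",np.round(o["tool_pos"],4),"head",round(h,1),"tilt",round(np.degrees(np.arccos(-M[2,2])),2),"F",np.round(o["contact_force"],1),"open",round(float(o["opening"]),4),"grip",round(float(o["grip_force"]),1),"q",np.round(o["q"],2))
    print("shift cm",np.round(M.T@(np.array(target)-o["tool_pos"])*100,2), "turn", None if head is None else round((h-head+180)%360-180,1))
E
python3 -c "
from h import *
go([.556,.0433,.25],168.5)"
```

```text
t 3.85 pos [0.5491 0.0404 0.2506] head 153.6 tilt 0.07 F [ 0.1 -0.2  0.2] open 0.0599 grip 0.0 q [-0.06 -0.14  1.76  0.    1.51 -1.17]
shift cm [-0.49  0.57  0.06] turn -14.9
```

Request:
send_rows(
  rows=[
    [6, [-0.5, 0.6, 0], -7.5],
    [6, [0, 0, 2], -7.5],
    [6, [0, 0, 3], 0],
    [6, [0, 0, 3], 0],
    [6, [0, 0, 0], 0],
  ],
)

```text
t: 4.47
tool_pos: [0.5542, 0.0435, 0.1677]
tool_rot: [-0.32, -3.118, 0.0]
contact_force: [0.2, 1.2, -0.5]
opening: 0.06
grip_force: 0.0
```

```bash
python3 -c "
from h import *
from station import ctrl
go([.557,.0433,.1275],168.5)
i=ctrl.get_image('scene');cv2.imwrite('pics/s1.png',cv2.resize(i['frame'][90:270,180:400,::-1],None,fx=3,fy=3))"
```

```text
t 4.47 pos [0.5542 0.0435 0.1677] head 168.3 tilt 0.4 F [ 0.2  1.2 -0.5] open 0.06 grip 0.0 q [-0.06 -0.06  1.83  0.    1.38 -1.42]
shift cm [-0.3   0.04  4.02] turn -0.2
```

View pics/s1.png

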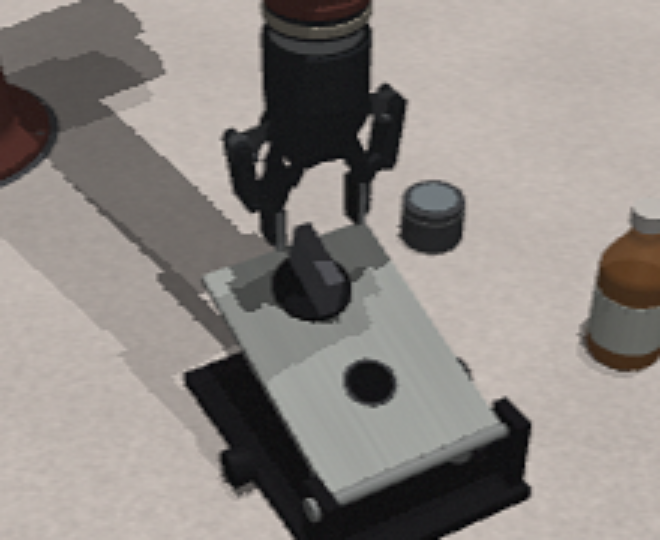

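The open fingers straddle the bar, with pads near crop (275,225) and (358,205) and the bar at (312,255). Next I descend and grip.

Request:
send_rows(
  rows=[
    [6, [-0.3, 0, 2], 0],
    [6, [0, 0, 2], 0],
    [6, [0, 0, 0], 0],
    [1, [0, 0, 0], 0],
    [1, [0, 0, 0], 0],
    [1, [0, 0, 0], 0],
    [1, [0, 0, 0], 0],
    [1, [0, 0, 0], 0],
  ],
  newtons=70,
)

```text
t: 5.52
tool_pos: [0.5601, 0.0417, 0.1324]
tool_rot: [0.321, 3.124, -0.004]
contact_force: [-1.3, -4.7, 3.7]
opening: 0.0129
grip_force: 70.1
```

```bash
python3 -c "
from h import *
go([.5402,.0464,.082],168.5)"
```

```text
t 5.53 pos [0.5601 0.0417 0.1324] head 168.3 tilt 0.16 F [-1.3 -4.7  3.7] open 0.0129 grip 70.1 q [-0.06 -0.02  1.85 -0.    1.3  -1.42]
shift cm [2.05 0.07 5.04] turn -0.2
```

Request:
send_rows(
  rows=[
    [1, [0.27, 0, 0.5], 0],
    [1, [0.26, 0, 0.5], 0],
    [1, [0.25, 0, 0.5], 0],
    [1, [0.23, 0, 0.5], 0],
    [1, [0.21, 0, 0.5], 0],
    [1, [0.19, 0, 0.5], 0],
    [1, [0.17, 0, 0.5], 0],
    [1, [0.15, 0, 0.5], 0],
    [1, [0.13, 0, 0.5], 0],
    [1, [0, 0, 0], 0],
  ],
)

```text
t: 6.78
tool_pos: [0.5438, 0.0448, 0.0903]
tool_rot: [0.32, 3.119, -0.005]
contact_force: [-5.7, -7.0, 13.4]
opening: 0.0127
grip_force: 73.1
```

```bash
cat >> h.py <<'E'
def plate(name="scene",save=None):
    from station import ctrl
    i=ctrl.get_image(name);P=cloud(i);F=i["frame"].astype(int)
    if save: cv2.imwrite(save,cv2.resize(i['frame'][90:270,180:400,::-1],None,fx=3,fy=3))
    H=np.array([.7071,.01395]);e=np.array([.9816,-.1908])
    s=-(P[...,:2]-H)@e;y=(P[...,:2]-H)@np.array([-e[1],e[0]])
    m=(s>.02)&(s<.21)&(abs(y)<.07)&(P[...,2]>.05)&(P[...,2]<.14)&(F.min(-1)>90)
    A=np.c_[s[m],np.ones(m.sum())];z=P[m][:,2]
    for _ in range(5):
        w=np.linalg.lstsq(A,z,rcond=None)[0];k=abs(A@w-z)<.006;A=A[k];z=z[k]
    print("plate n",len(z),"tilt",round(float(np.arctan(w[0])),4),"z75",round(float(w@[.075,1]),4))
    return i,P
E
python3 -c "
from h import *
go([.5402,.0464,.087],168.5);plate()"
```

```text
t 6.78 pos [0.5438 0.0448 0.0903] head 168.3 tilt 0.4 F [-5.7 -7.  13.4] open 0.0127 grip 73.1 q [-0.05 -0.01  1.92 -0.    1.22 -1.42]
shift cm [0.39 0.08 0.32] turn -0.2
plate n 2531 tilt 0.0249 z75 0.0672
```

Request:
send_rows(
  rows=[
    [1, [0.1, 0, 0.2], 0],
    [1, [0.1, 0, 0.2], 0],
    [1, [0, 0, 0.2], 0],
    [1, [0, 0, 0.2], 0],
    [1, [0, 0, 0], 0],
    [1, [0, 0, 0], 0],
  ],
)

```text
t: 7.58
tool_pos: [0.543, 0.045, 0.0858]
tool_rot: [0.319, 3.118, -0.006]
contact_force: [-12.6, -7.0, 28.7]
opening: 0.0128
grip_force: 75.7
```

```bash
python3 -c "
from h import *
go([.5402,.0464,.087],168.5);plate()"
```

```text
t 7.58 pos [0.543  0.045  0.0858] head 168.3 tilt 0.49 F [-12.6  -7.   28.7] open 0.0128 grip 75.7 q [-0.05 -0.01  1.93 -0.    1.21 -1.42]
shift cm [ 0.3   0.08 -0.12] turn -0.2
plate n 2500 tilt -0.0006 z75 0.0654
```

Request:
send_rows(
  rows=[
    [1, [0.2, -0.2, 0], 0],
    [1, [0, 0, 0], 0],
  ],
)

```text
t: 7.88
tool_pos: [0.5428, 0.0449, 0.086]
tool_rot: [0.319, 3.111, 0.0]
contact_force: [-2.8, -1.3, 22.6]
opening: 0.013
grip_force: 74.4
```

Request:
send_rows(
  rows=[
    [1, [0, 0, 0], 7],
    [1, [0, 0, 0], 7],
    [1, [0, 0, 0], 7],
    [1, [0, 0, 0], 7],
    [1, [0, 0, 0], 0],
  ],
)

```text
t: 8.5
tool_pos: [0.5424, 0.0439, 0.086]
tool_rot: [1.063, 2.943, 0.001]
contact_force: [-5.6, -3.3, 23.4]
opening: 0.0127
grip_force: 74.7
```

```bash
python3 -c "
from h import *
go([.5402,.0464,.087],82.5);plate()"
```

```text
t 8.5 pos [0.5424 0.0439 0.086 ] head 140.3 tilt 0.72 F [-5.6 -3.3 23.4] open 0.0127 grip 74.7 q [-0.05 -0.01  1.93 -0.    1.21 -0.93]
shift cm [ 0.32  0.05 -0.11] turn 57.8
plate n 2487 tilt -0.0002 z75 0.0655
```

Forces dropped and it is turning freely. I continue to the stop.

Request:
send_rows(
  rows=[
    [1, [0, 0, 0], 8],
    [1, [0, 0, 0], 8],
    [1, [0, 0, 0], 8],
    [1, [0, 0, 0], 8],
    [1, [0, 0, 0], 8],
    [1, [0, 0, 0], 8],
    [1, [0, 0, 0], 5],
    [1, [0, 0, 0], 4],
    [1, [0, 0, 0], 3],
    [1, [0, 0, 0], 0],
  ],
)

```text
t: 9.8
tool_pos: [0.5406, 0.0435, 0.0857]
tool_rot: [2.39, 2.026, 0.002]
contact_force: [-9.3, -6.8, 27.7]
opening: 0.013
grip_force: 78.7
```

```bash
python3 -c "
from h import *
from station import ctrl
go([.5402,.0464,.087],82.5);plate();print(ctrl.get_obs()['wrist_torque'])"
```

```text
t 9.8 pos [0.5406 0.0435 0.0857] head 80.6 tilt 0.51 F [-9.3 -6.8 27.7] open 0.013 grip 78.7 q [-0.05 -0.01  1.93 -0.01  1.21  0.11]
shift cm [ 0.28 -0.09 -0.13] turn -1.9
plate n 2452 tilt -0.0009 z75 0.0654
[-1.552078    1.79038009  1.30670815]
```

Request:
send_rows(
  rows=[
    [1, [0, 0, -0.3], 2],
    [1, [0, 0, -0.3], 0],
    [1, [0, 0, -0.3], 0],
    [1, [0, 0, 0], 0],
    [1, [0, 0, 0], 0],
  ],
)

```text
t: 10.48
tool_pos: [0.5403, 0.0442, 0.0876]
tool_rot: [2.426, 1.982, 0.008]
contact_force: [13.7, -4.0, -9.8]
opening: 0.0128
grip_force: 89.2
```

```bash
python3 -c "
from h import *
from station import ctrl
go([.5402,.0464,.087],82.5);plate();print(ctrl.get_obs()['wrist_torque'])"
```

```text
t 10.47 pos [0.5403 0.0442 0.0876] head 78.5 tilt 0.57 F [13.7 -4.  -9.8] open 0.0128 grip 89.2 q [-0.05 -0.02  1.93 -0.    1.21  0.15]
shift cm [ 0.21 -0.05  0.06] turn -4.0
plate n 2483 tilt 0.0081 z75 0.066
[-0.91206112 -1.84578506  1.24478233]
```

Request:
send_rows(
  rows=[
    [5, [0, 0, 0], 0],
    [5, [0, 0, 0], 0],
    [5, [0, 0, 0], 0],
    [5, [0, 0, 0], 0],
    [5, [0, 0, -2], 0],
    [5, [0, 0, -3], 0],
    [5, [0, 0, -4], 0],
    [5, [0, 0, -3], 0],
    [8.5, [0, 0, -3], 0],
    [8.5, [0, 0, 0], 0],
  ],
)

```text
t: 11.78
tool_pos: [0.5389, 0.0454, 0.2423]
tool_rot: [2.432, 1.98, 0.009]
contact_force: [-0.1, -0.2, -0.2]
opening: 0.0835
grip_force: 0.0
```

```bash
python3 -c "
from h import *
go([.4554,.2715,.22],80)
plate('scene','pics/s2.png')
plate('top')"
```

```text
t 11.78 pos [0.5389 0.0454 0.2423] head 78.3 tilt 0.46 F [-0.1 -0.2 -0.2] open 0.0835 grip 0.0 q [-0.05 -0.16  1.8   0.    1.49  0.15]
shift cm [ 20.44 -12.78   2.15] turn -1.7
plate n 2588 tilt 0.0072 z75 0.066
plate n 861 tilt 0.0126 z75 0.0667
```

View pics/s2.png

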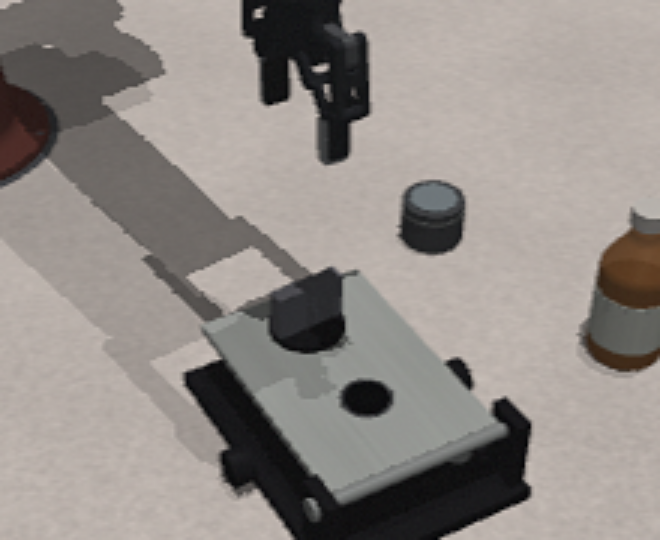

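The bar now lies crosswise, its top spanning crop (272,300) to (340,275). The plate is level and locked at tilt about 0.007, with the window at crop (366,398). The chamber is next.

Request:
send_rows(
  rows=[
    [8.5, [4.1, -2.6, 0.2], 0],
    [8.5, [4.1, -2.6, 0.2], 0],
    [8.5, [4.1, -2.6, 0.2], 0],
    [8.5, [4.1, -2.6, 0.2], 0],
    [8.5, [4.1, -2.5, 0.2], 0],
    [8.5, [0, 0, 0], -10],
    [8.5, [0, 0, 0], -10],
    [8.5, [0, 0, 0], -10],
    [8.5, [0, 0, 0], -10],
    [8.5, [0, 0, 0], -10],
  ],
)

```text
t: 13.12
tool_pos: [0.4513, 0.272, 0.2252]
tool_rot: [-1.361, -2.829, 0.004]
contact_force: [-0.7, -0.5, -0.6]
opening: 0.0851
grip_force: 0.0
```

Request:
send_rows(
  rows=[
    [8.5, [0, 0, 2], -10],
    [8.5, [0, 0, 3], -10],
    [8.5, [0, 0, 3], -10],
    [8.5, [0, 0, 3], -10],
    [8.5, [0, 0, 2], 0],
    [8.5, [0, 0, 0], 0],
  ],
)

```text
t: 13.88
tool_pos: [0.4497, 0.2713, 0.0937]
tool_rot: [-0.32, -3.119, 0.005]
contact_force: [-0.6, 0.1, -0.5]
opening: 0.0853
grip_force: 0.0
```

```bash
python3 -c "
from h import *
from station import ctrl
go([.4554,.2715,.006],169)
i=ctrl.get_image('scene');cv2.imwrite('pics/s3.png',cv2.resize(i['frame'][60:240,200:420,::-1],None,fx=3,fy=3))"
```

```text
t 13.88 pos [0.4497 0.2713 0.0937] head 168.3 tilt 0.41 F [-0.6  0.1 -0.5] open 0.0853 grip 0.0 q [ 0.4  -0.05  1.96  0.    1.24 -0.97]
shift cm [-0.61  0.18  8.77] turn -0.7
```

View pics/s3.png

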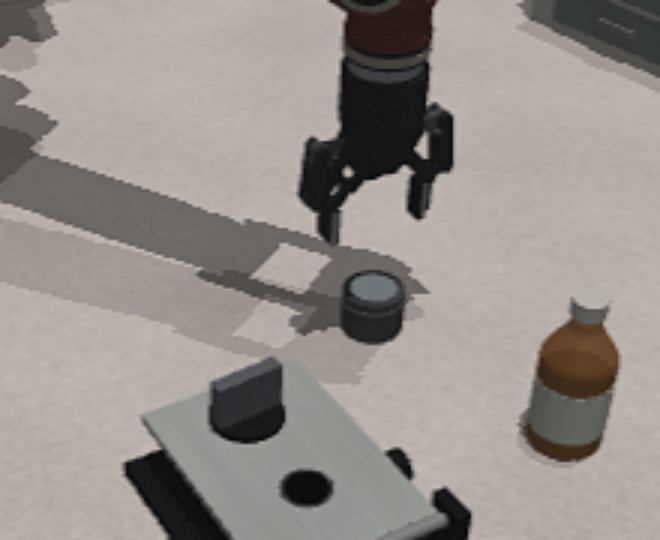

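The fingers are above the chamber, whose top is at crop (374,290). I centre over it and descend.

Request:
send_rows(
  rows=[
    [8.5, [-0.6, 0.2, 2], 0],
    [8.5, [0, 0, 2.2], 0],
    [8.5, [0, 0, 2], 0],
    [8.5, [0, 0, 1.2], 0],
    [8.5, [0, 0, 0.8], 0],
    [8.5, [0, 0, 0.4], 0],
    [8.5, [0, 0, 0], 0],
  ],
)

```text
t: 14.8
tool_pos: [0.4588, 0.2732, 0.0116]
tool_rot: [0.321, 3.125, 0.0]
contact_force: [0.1, 0.1, -0.3]
opening: 0.0848
grip_force: 0.0
```

```bash
python3 -c "
from h import *
go([.4554,.2715,.006],169)"
```

```text
t 14.8 pos [0.4588 0.2732 0.0116] head 168.3 tilt 0.02 F [ 0.1  0.1 -0.3] open 0.0848 grip 0.0 q [ 0.4   0.08  1.98  0.    1.08 -0.97]
shift cm [ 0.3  -0.24  0.56] turn -0.7
```

Request:
send_rows(
  rows=[
    [8.5, [0.3, -0.2, 0.4], 0],
    [8.5, [0, 0, 0], 0],
    [5, [0, 0, 0], 0],
    [5, [0, 0, 0], 0],
    [5, [0, 0, 0], 0],
    [5, [0, 0, 0], 0],
    [5, [0, 0, 0], 0],
  ],
  newtons=40,
)

```text
t: 15.68
tool_pos: [0.4557, 0.2719, 0.0077]
tool_rot: [0.321, 3.124, 0.001]
contact_force: [0.5, -0.4, 3.0]
opening: 0.0592
grip_force: 43.6
```

Request:
send_rows(
  rows=[
    [5, [0, 0, -1], 0],
    [5, [0, 0, -2], 0],
    [5, [0, 0, -3], 0],
    [5, [0, 0, -4], 0],
    [5, [0, 0, -4], 0],
    [5, [0, 0, -2], 0],
    [5, [0, 0, 0], 0],
  ],
)

```text
t: 16.55
tool_pos: [0.4559, 0.2721, 0.1686]
tool_rot: [0.32, 3.123, 0.002]
contact_force: [0.1, 0.4, -1.9]
opening: 0.0592
grip_force: 43.4
```

```bash
python3 -c "
from h import *
go([.6335,.0283,.166],169)"
```

```text
t 16.55 pos [0.4559 0.2721 0.1686] head 168.3 tilt 0.15 F [ 0.1  0.4 -1.9] open 0.0592 grip 43.4 q [ 0.4  -0.13  1.9   0.    1.37 -0.97]
shift cm [-22.34 -20.26   0.27] turn -0.7
```

Request:
send_rows(
  rows=[
    [5, [-3.2, -2.9, 0], 0],
    [5, [-3.2, -2.9, 0], 0],
    [5, [-3.2, -2.9, 0], 0],
    [5, [-3.2, -2.9, 0], 0],
    [5, [-3.2, -2.9, 0], 0],
    [5, [-3.2, -2.9, 0], 0],
    [5, [-3.1, -2.9, 2], 0],
    [5, [0, 0, 2], 0],
    [5, [0, 0, 0], 0],
    [5, [0, 0, 0], 0],
  ],
)

```text
t: 17.8
tool_pos: [0.6315, 0.0287, 0.1266]
tool_rot: [-0.319, -3.124, -0.0]
contact_force: [0.3, -0.5, -0.3]
opening: 0.0592
grip_force: 43.6
```

```bash
python3 -c "
from h import *
go([.6335,.0283,.074],169)
i,P=plate('scene','pics/s4.png')
m=(np.hypot(P[...,0]-.6335,P[...,1]-.028)<.06)&(P[...,2]>.072)
i,P=plate('top')
F=i['frame'].astype(int);print(F[181,270])
"
```

```text
t 17.8 pos [0.6315 0.0287 0.1266] head 168.3 tilt 0.09 F [ 0.3 -0.5 -0.3] open 0.0592 grip 43.6 q [-0.07  0.15  1.68  0.    1.31 -1.44]
shift cm [-0.21 -0.    5.26] turn -0.7
plate n 1655 tilt 0.0081 z75 0.066
plate n 84 tilt 0.0039 z75 0.0663
[33 26 23]
```

View pics/s4.png

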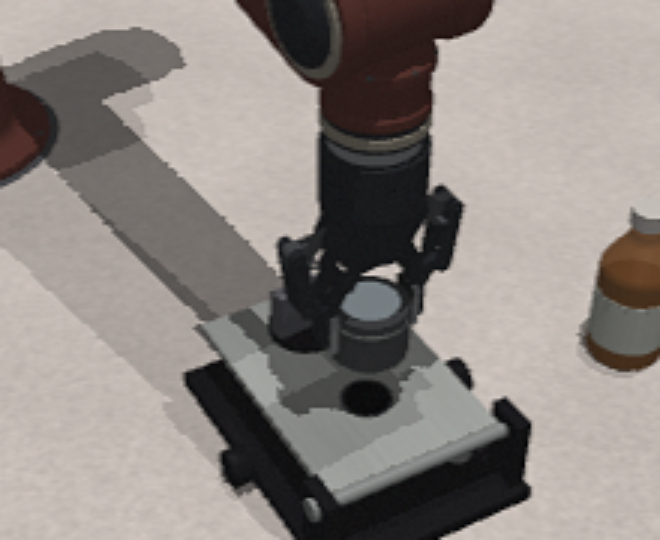

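The held chamber hangs above the window, with its base at crop (370,365) and the window at (368,398). I lower it.

Request:
send_rows(
  rows=[
    [5, [-0.2, 0, 1.5], 0],
    [5, [0, 0, 1.5], 0],
    [5, [0, 0, 1], 0],
    [5, [0, 0, 0.4], 0],
    [5, [0, 0, 0], 0],
  ],
)

```text
t: 18.52
tool_pos: [0.6341, 0.0273, 0.0828]
tool_rot: [-0.321, -3.124, -0.0]
contact_force: [-0.5, -0.2, -1.5]
opening: 0.0589
grip_force: 43.6
```

```bash
python3 -c "
from h import *
go([.6335,.0283,.074],169)
from station import ctrl
i=ctrl.get_image('scene');T=i['cam_to_world']
d=T[:3,:3]@[(302-i['cx'])/i['fx'],(222.5-i['cy'])/i['fy'],1];print('window',T[:3,3]+d*(.066-T[2,3])/d[2])
P=cloud(i);m=(np.hypot(P[...,0]-.6335,P[...,1]-.028)<.045)&(abs(P[...,2]-.12)<.007);F=i['frame'].astype(int)
print(np.median(P[m][:,2]));m&=F.min(-1)>85;q=P[m];print(len(q),(q.min(0)+q.max(0))/2,q.max(0)-q.min(0))"
```

```text
t 18.52 pos [0.6341 0.0273 0.0828] head 168.3 tilt 0.04 F [-0.5 -0.2 -1.5] open 0.0589 grip 43.6 q [-0.07  0.21  1.7   0.    1.23 -1.44]
shift cm [0.08 0.09 0.88] turn -0.7
window [0.63324555 0.02872519 0.066     ]
0.1188545462630729
187 [0.63500819 0.03207676 0.11979402] [0.0402133  0.05175303 0.00646009]
```

Request:
send_rows(
  rows=[
    [5, [0.05, 0.05, 0.3], 0],
    [5, [0, 0, 0.3], 0],
    [5, [0, 0, 0.2], 0],
    [5, [0, 0, 0.1], 0],
    [5, [0, 0, 0], 0],
    [5, [0, 0, 0], 0],
  ],
)

```text
t: 19.32
tool_pos: [0.634, 0.0279, 0.0744]
tool_rot: [0.321, 3.125, 0.0]
contact_force: [0.7, -0.4, -0.6]
opening: 0.0587
grip_force: 43.6
```

Request:
send_rows(
  rows=[
    [5, [0, 0, 0.1], 0],
    [5, [0, 0, 0.1], 0],
    [5, [0, 0, 0], 0],
  ],
)

```text
t: 19.7
tool_pos: [0.6342, 0.0279, 0.0742]
tool_rot: [0.321, 3.125, -0.0]
contact_force: [-5.3, 0.5, 7.9]
opening: 0.0588
grip_force: 44.5
```

Contact at about 8 N. I release slowly and retreat.

Request:
send_rows(
  rows=[
    [5.6, [0, 0, -0.1], 0],
    [6.3, [0, 0, 0], 0],
    [6.8, [0, 0, 0], 0],
    [7.5, [0, 0, 0], 0],
    [8.5, [0, 0, 0], 0],
    [8.5, [0, 0, 0], 0],
    [8.5, [0, 0, -1.5], 0],
    [8.5, [0, 0, -3], 0],
    [8.5, [0, 0, -4], 0],
    [8.5, [0, 0, -4], 0],
  ],
)

```text
t: 20.95
tool_pos: [0.6341, 0.0279, 0.2008]
tool_rot: [0.321, 3.124, 0.0]
contact_force: [0.4, -0.1, -0.2]
opening: 0.0847
grip_force: 0.0
```

Request:
send_rows(
  rows=[
    [8.5, [3, 0, -3], 0],
    [8.5, [4, 0, -3], 0],
    [8.5, [4, 0, 0], 0],
    [8.5, [4, 0, 0], 0],
    [8.5, [0, 0, 0], 0],
  ],
)

```text
t: 21.58
tool_pos: [0.4857, 0.0589, 0.2596]
tool_rot: [0.319, 3.123, 0.0]
contact_force: [0.1, -1.3, -0.6]
opening: 0.0849
grip_force: 0.0
```

```bash
python3 -c "
from h import *
go([.6335,.0283,.074],169)
i,P=plate('scene','pics/s5.png')
m=(np.hypot(P[...,0]-.6335,P[...,1]-.028)<.05)&(abs(P[...,2]-.11)<.004);q=P[m]
print(np.median(q[:,2]),cv2.minEnclosingCircle(q[:,:2].astype(np.float32)))
m=(np.hypot(P[...,0]-.6335,P[...,1]-.028)<.05)&(P[...,2]>.072);q=P[m]
print(q.min(0),q.max(0))"
```

```text
t 21.57 pos [0.4857 0.0589 0.2596] head 168.3 tilt 0.14 F [ 0.1 -1.3 -0.6] open 0.0849 grip 0.0 q [-0.03 -0.3   1.89  0.    1.55 -1.4 ]
shift cm [-15.05  -0.02  18.6 ] turn -0.7
plate n 1671 tilt 0.0019 z75 0.0666
0.11031876585087785 ((0.6350741386413574, 0.027431627735495567), 0.030719075351953506)
[ 0.60658978 -0.00300364  0.07209538] [0.66559863 0.05665063 0.11396607]
```

View pics/s5.png

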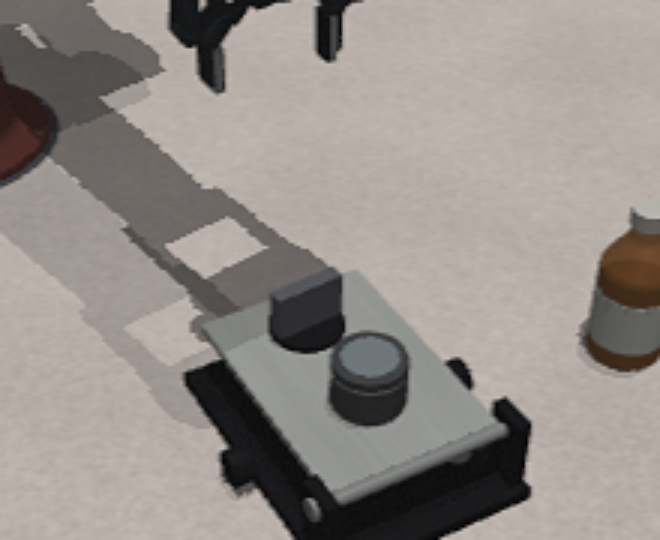

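The chamber stands upright on the plate, with its top at crop (370,358) and its centre within 2 mm of the window. The plate is level and locked, and nothing is touching the arm.

```bash
python3 -c "
from station import ctrl
print(ctrl.finish_job())"
```

```text
the job is handed in; nothing more can be done
None
```

The job is handed in: the plate is locked level, the chamber stands upright over the window (centred within about 2 mm), and the arm was clear of everything at about 22 s; nothing else on the bench was touched.

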